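# Slide out the round-ended plaque and set it on the display rest

## Task

Slide the round-ended wooden plaque along its lane of the sample block until its end sticks out over the open front and can be gripped by its sides, then pick it up and lay it lengthwise, centred and flat, on the sloped display rest with its lower end down against the lip. Move aside whatever stands in the way at the front of the block and leave it standing upright on the counter; leave the square-ended plaque where it lies and do not disturb the sticky notes or the ink tin.

Things in the scene. Friction and masses are not known exactly. Their poses are not given: they have to be found in the camera images.
- sample_block: Fixed plywood block, 193 (x) x 152 (y) x 60 mm high; origin at the centre of its underside. Two lanes along x on top, centred at y = +44 and -44 mm, 48 mm wide, floor at height 52 mm. Lips up to 60 mm: outer sides and back (+x) 8 mm thick, divider 40 mm wide. The front (-x, edge at x = -96.5 mm) is open, a free drop to the counter. The counter ahead of it, towards the robot, is free.
- round_plaque: Plaque to display: loose wooden plate 136 x 44 x 6 mm, 40 to 70 g, ends half circles (sides straight within 46 mm of its centre). Origin at the centre of its underside, x along its length, z up. Lies in either lane, 10 to 40 mm back from the front; the lips stand 2 mm above its top with 2 mm play, so it cannot be gripped there. Lacquered smooth: slides under a fingertip pressing with 5 to 15 N.
- square_plaque: The other loose plate, same wood, 136 x 44 x 6 mm, with square ends; origin at the centre of its underside, x along its length. It lies in the other lane and stays there.
- rest: Fixed plywood display rest on the counter; foot plate 120 (its x) x 60 (its y) x 10 mm; origin at the centre of its underside. Its sloped board rises towards its +x. Lacquered smooth: a plaque let go on it slides down to the lip. It stands either on the left or on the right of the sample block.
- rest_board: Sloped board of the rest, 120 x 34 x 8 mm, at 20 degrees. Origin on its top surface at the middle of the lip's inner face, 50 mm above the counter; x up the slope, y across, z out of the surface. The lip at x = 0 is 34 mm wide, 9 mm high. A plaque lying right has its centre at x = 68 mm, y = 0, underside on the surface, sticking out 16 mm at the top and 5 mm at each side.
- glue_stick: Loose glue stick standing upright, 26 mm in diameter, 94 mm high, 35 g; origin at the centre of its underside. Stands in front of the open end of one lane, its axis 28 to 38 mm from the front edge.
- self_stamp: Loose self-inking stamp standing upright, 50 (its x) x 31 (its y) x 81 mm high, 60 g; origin at the centre of its underside. The handle, 50 x 31 mm, lies 64 to 80 mm above the counter and does not move. Stands in front of the other lane, its axis 28 to 38 mm from the front edge.
- sticky_cube: Loose block of sticky notes, 61 x 61 x 38 mm, origin at the centre of its underside; a bystander on the side of the sample block where the rest is not.
- ink_tin: Loose round ink pad tin, 70 mm in diameter, 18 mm high, origin at the centre of its underside; a bystander.
Not all that is in view belongs to the job. Leave any green look-alike of the glue_stick alone.

How it is judged:
By the outcome, as a careful person would: the job done as asked, in the order asked, and still so for the second after the job is handed in, with the robot touching nothing.
It also fails if it takes over 61 s, if anything falls off the work surface, if the arm or the gripper's body presses on something with over 40 N, if the wrist force passes 120 N, or if a joint passes its speed limit or range.

## Robot

A 7-joint arm with a two-finger parallel gripper is mounted at the origin on a cart in front of the work surface, level with it; the furniture and walls round the work are solid. World frame = base frame: x ahead of the robot, y to its left, z up, the work surface at z = 0. Lengths are in m, angles in rad, forces in N, time in s.
With the tool pointing down it reaches from about 0.425 to 0.925 m from the base axis. Payload 6.8 kg.
Tool frame: the origin (TCP) lies midway between the tips of the shut fingers; the grasp point (between the pads) lies 19 mm behind it; z points along the fingers, y is the direction in which the jaws open and shut (so a half turn about z gives the same grasp; the last joint's range is limited). The gripper opens to 85 mm and grips with 20 to 120 N. Pads are 22 mm wide; open, the fingers measure 114 mm over their backs; the gripper's body (76 mm by 85 mm) begins 54 mm behind the grasp point. The pads swing forward as they close: fully open they stand 13 mm farther back than shut.
Start: joints at [-0.108, 0.477, 0.022, 1.555, -0.011, 1.109, -0.083], TCP at [0.675, 0, 0.231] pointing down, gripper open.
Joint ranges: [-2.96, 2.96], [-0.34, 2.1], [-1.41, 1.46], [0.24, 2.44], [-1.37, 4.51], [0.17, 1.92], [-2.96, 2.96]. Speed limits (rad/s): [2.39, 2.39, 3.14, 3.14, 3.14, 3.14, 3.14].

## Interface

Orientations are given as a unit quaternion [w, x, y, z].
In Python, from station import bot, vision gives the robot as it stands.
- The arm moves only by the tool move_arm, never from a script. Its argument "increments" is text: rows parted by semicolons, each of 7 numbers parted by spaces: the opening, from 0 (shut) to 1 (fully open), then the shift along the world's x, y, z in mm, then the turn, a rotation vector about the world's x, y, z in rad. In form: grip x y z rx ry rz; .... A call has exactly 8 rows; each row shifts and turns the commanded pose from where the row before left it; what a row does not reach is not made up. A row lasts 1/8 s, in which the tool goes at most 62.5 mm and 10.7 degrees, less where a joint would pass 70% of its speed; a pose out of reach is approached as far as the arm can. A call with a gripper value outside its range is refused whole. The fingers move at their own pace and stop on an object; "newtons" is the grip in N (left out, the last holds). Time passes only in rows, so rows that do not move let the fingers close, or fill a call up. It gives the time, the measured TCP pose, the force and the opening at its end, in the units of the state.
- bot.get_obs(): the state, without advancing time (a new reading comes with each control period).
- vision.read_camera(name): name is "scene" or "side" or "wrist"; returns (picture, depth): 384x512x3 uint8, red, green, blue; 384x512 float32, m along the optical axis (not along the pixel's ray), 0 where there is no reading.
- vision.calibration(name): a dict with "fx", "fy", "cx", "cy" (pixels), "k1" (the pictures are not rectified: a ray, as slopes to the right and down, at radius r is drawn at 1 + k1 r^2 times it, then the intrinsics apply), "R" (3x3) and "t" (3): a world point X has camera coordinates R X + t; the wrist camera has in their place "hand_eye" (4x4, takes a point from camera to tool coordinates, whose origin is the TCP and whose axes are the flange's). Camera axes: x right, y down, z forward; pixel columns grow to the right and rows downward; lengths in m; the calibration is good to about 2 mm. A picture is of the moment at which its call begins: read the wrist's pose just before it. calibration takes no time and is no camera call.
- bot.hand_in(): hands the job in, once; it reports no verdict.
The state is a dict: "t": time; "q": joint angles; "joint_vel": joint speeds; "joint_torque": joint torques, N m; "eef_pos": TCP position; "tool_rot": TCP orientation; "contact_force": force on the tool from outside, world axes, zero at the start; "torque": the same for the moment, N m; "gripper_width": opening from 0.0 (shut) to 1.0 (fully open).
Only numpy, scipy, OpenCV 4.12 (cv2) and the standard library are available. Lean on these libraries where they do the work, as an engineer would, in place of code of your own. Each camera call takes 0.05 s, during which the arm holds its last target.

## Working session

There is one attempt and no reset: what is moved stays moved. The work goes in short steps, Python scripts to look and compute and a tool call to move; the robot and the scene stay as the last step left them, time stands still between calls to the robot, and variables do not carry over. Pictures are saved under pics/ and viewed, and the job is handed in when it is done.

Besides the shell and the picture viewer there is one more tool, called after "Request:" by a JSON object that holds its "method" and its "body". move_arm: Moves the arm, as the interface text tells. Its arguments: {"type":"object","properties":{"increments":{"type":"string"},"newtons":{"type":"number"}},"required":["increments"]}

```bash
ls; mkdir -p pics; python3 - <<'E'
from station import bot, vision
import cv2, numpy as np
print(bot.get_obs())
for n in ["scene","side","wrist"]:
    p,d=vision.read_camera(n); cv2.imwrite(f"pics/{n}0.png",p[:,:,::-1]); np.save(f"pics/{n}0.npy",d)
    print(n,vision.calibration(n))
E
```

```text
pics
{'t': 0.0, 'q': array([-0.10810277,  0.47780234,  0.02234856,  1.55645707, -0.01151534,
        1.10932145, -0.08307089]), 'joint_vel': array([-0.00114162, -0.00073584,  0.00050762,  0.00044793, -0.00031882,
       -0.00046901, -0.00077033]), 'joint_torque': array([-5.45967814e-04, -5.96443820e+01,  1.60769675e+00, -2.81194621e+01,
        1.24063640e-02,  9.39900521e-03,  2.20753498e-05]), 'eef_pos': array([ 6.74396817e-01, -1.50516407e-05,  2.30322026e-01]), 'tool_rot': array([-6.10395695e-04,  7.07092779e-01,  7.07120172e-01, -7.01672752e-04]), 'contact_force': array([-0.75308416, -0.19740323,  0.76999826]), 'torque': array([ 0.02399951, -0.02613614, -0.02170781]), 'gripper_width': 1.0003043800795965}
scene {'fx': 459.5932851366879, 'fy': 459.5932851366879, 'cx': 257.1513867752918, 'cy': 197.99541612415462, 'k1': -0.01231217011517462, 'R': array([[ 0.86554008, -0.50076711,  0.00852549],
       [-0.28836659, -0.51219433, -0.80901278],
       [ 0.4094937 ,  0.69777451, -0.58772922]]), 't': array([-0.36081201,  0.32718005,  0.54611899])}
side {'fx': 449.65036469313645, 'fy': 449.65036469313645, 'cx': 251.45019959606825, 'cy': 190.1737187779772, 'k1': -0.04318466369516947, 'R': array([[ 0.95500025, -0.29628015,  0.01387812],
       [-0.10387874, -0.37792593, -0.91998978],
       [ 0.27781961,  0.87714883, -0.39169656]]), 't': array([-0.43255867,  0.19443935,  0.59752893])}
wrist {'fx': 268.7932217710823, 'fy': 268.7932217710823, 'cx': 254.35517066575025, 'cy': 193.93476785585608, 'k1': -0.059994578061687516, 'hand_eye': array([[ 6.01874585e-05, -9.54223591e-01, -2.99094191e-01,
         7.81244913e-02],
       [ 9.99999449e-01, -2.55894064e-04,  1.01763119e-03,
        -1.45199957e-03],
       [-1.04758412e-03, -2.99094088e-01,  9.54223050e-01,
        -1.42954101e-01],
       [ 0.00000000e+00,  0.00000000e+00,  0.00000000e+00,
         1.00000000e+00]])}
```

View pics/scene0.png

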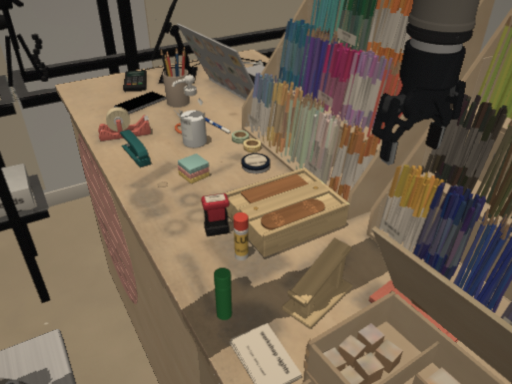

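View pics/side0.png

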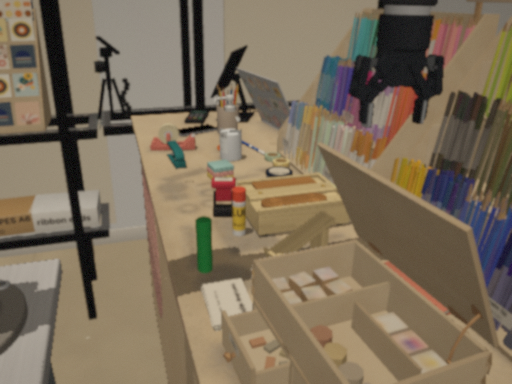

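View pics/wrist0.png

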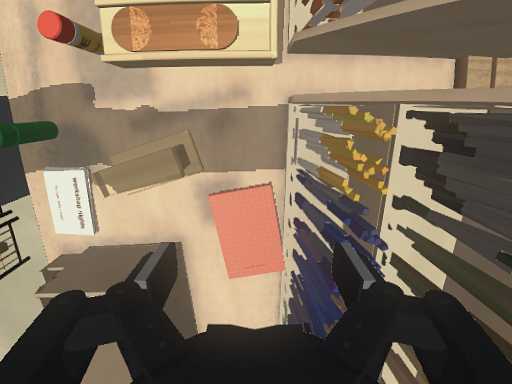

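The scene shows the block (about 285,210 in the scene view) with stamp (215,214) and glue stick (241,235) ahead of it. The round plaque is in the near (−y) lane with the glue stick before it. The rest is at (320,280), a green look-alike at (223,293), and the sticky notes and tin lie behind the block.

```bash
cat > h.py <<'E'
import numpy as np, cv2
from scipy.spatial.transform import Rotation as Ro
from station import bot, vision
def wpose(o):
    w,x,y,z=o["tool_rot"]; T=np.eye(4); T[:3,:3]=Ro.from_quat([x,y,z,w]).as_matrix(); T[:3,3]=o["eef_pos"]; return T
def cam(name,o=None):
    c=vision.calibration(name)
    if name=="wrist":
        C=wpose(o)@c["hand_eye"]; R=C[:3,:3]; t=C[:3,3]
    else:
        R=c["R"].T; t=-R@c["t"]
    return c,R,t   # world = R p + t
def rays(c,uv):
    uv=np.asarray(uv,float).reshape(-1,1,2)
    K=np.array([[c["fx"],0,c["cx"]],[0,c["fy"],c["cy"]],[0,0,1]])
    n=cv2.undistortPoints(uv,K,np.array([c["k1"],0,0,0,0.]))[:,0]
    return np.c_[n,np.ones(len(n))]
def onplane(name,uv,z,o=None):
    c,R,t=cam(name,o); d=rays(c,uv)@R.T
    return t+d*((z-t[2])/d[:,2])[:,None]
def proj(name,X,o=None):
    c,R,t=cam(name,o); p=(np.atleast_2d(X)-t)@R; n=p[:,:2]/p[:,2:]
    r2=(n**2).sum(1,keepdims=True); n=n*(1+c["k1"]*r2)
    return n*c["fx"]+[c["cx"],c["cy"]]
def cloud(name,d,o=None):
    c,R,t=cam(name,o); v,u=np.mgrid[:384,:512]
    r=rays(c,np.c_[u.ravel(),v.ravel()]); P=(r*d.reshape(-1,1))@R.T+t
    P[d.ravel()==0]=np.nan
    return P.reshape(384,512,3)
E
python3 - <<'E'
from h import *
o=bot.get_obs()
for n in ["scene","wrist"]:
    p=cv2.imread(f"pics/{n}0.png"); P=cloud(n,np.load(f"pics/{n}0.npy"),o)
    x0,x1,y0,y1=.35,.95,-.25,.55
    im=np.zeros((800,600,3),np.uint8); hm=np.full((800,600),-1.)
    q=P.reshape(-1,3); ok=np.isfinite(q[:,0])&(q[:,2]<.12)&(q[:,2]>-.03); q=q[ok]; col=p.reshape(-1,3)[ok]
    i=np.argsort(q[:,2]); q=q[i]; col=col[i]
    for (x,y,z),cc in zip(q,col):
        u=int((x-x0)*1000); v=int((y1-y)*1000)
        if 0<=u<600 and 0<=v<800: cv2.circle(im,(u,v),1,cc.tolist(),-1)
    for k in range(0,600,100): cv2.putText(im,f"{x0+k/1000:.2f}",(k,10),0,.35,(255,255,255)); im[:, k]=128
    for k in range(0,800,100): cv2.putText(im,f"{y1-k/1000:.2f}",(0,k+10),0,.35,(255,255,255)); im[k]=128
    cv2.imwrite(f"pics/top_{n}.png",cv2.resize(im,(450,600)))
    for zz in [(-.02,.1)]:
        print(n,np.nanpercentile(P[...,2],[5,50,95]))
    cv2.imwrite(f"pics/{n}0big.png",cv2.resize(p[150:350,180:380] if n=="scene" else p[0:290,0:300],None,fx=3 if n=="scene" else 2,fy=3 if n=="scene" else 2,interpolation=cv2.INTER_CUBIC))
E
```

```text
scene [-0.93692946  0.01554153  0.32556163]
wrist [-0.00116948  0.06002366  0.31945419]
```

View pics/top_scene.png

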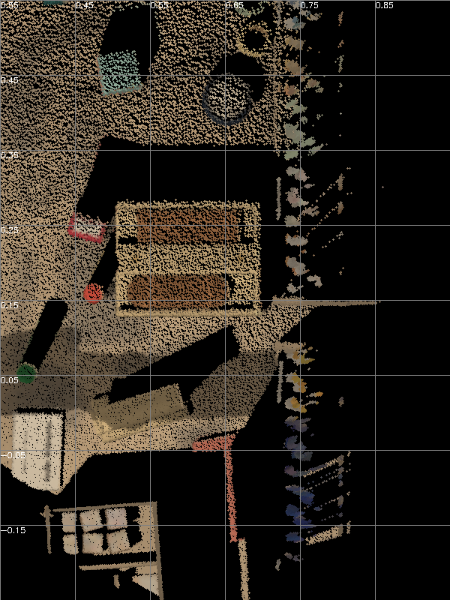

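View pics/top_wrist.png

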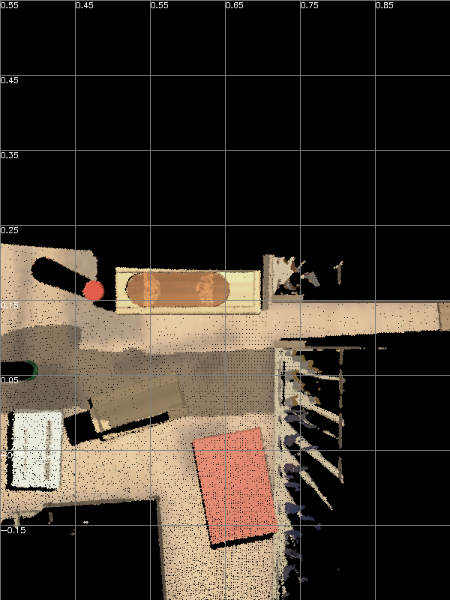

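View pics/scene0big.png

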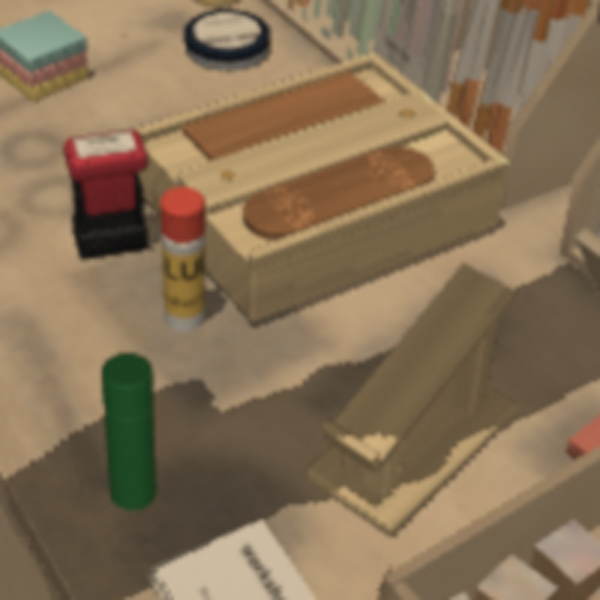

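View pics/wrist0big.png

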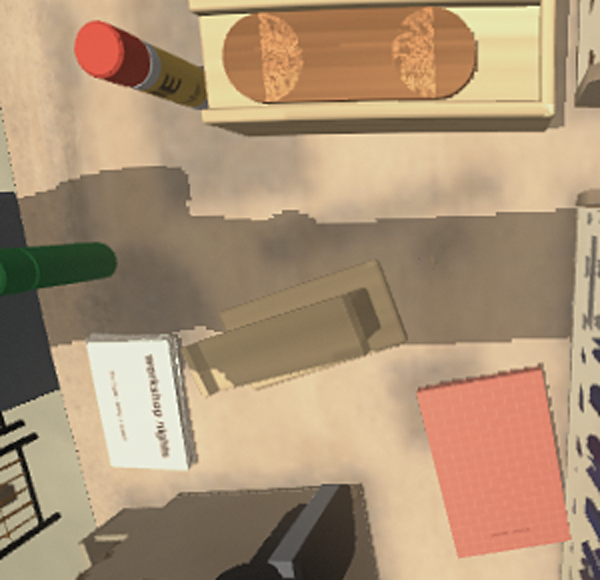

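```bash
python3 - <<'E'
from h import *
o=bot.get_obs()
pw=cv2.imread("pics/wrist0.png"); ps=cv2.imread("pics/scene0.png")
W=cloud("wrist",np.load("pics/wrist0.npy"),o); S=cloud("scene",np.load("pics/scene0.npy"))
def reg(P,x0,x1,y0,y1): return (P[...,0]>x0)&(P[...,0]<x1)&(P[...,1]>y0)&(P[...,1]<y1)
for n,P,p in (("W",W,pw),("S",S,ps)):
    hsv=cv2.cvtColor(p,cv2.COLOR_BGR2HSV)
    m=reg(P,.48,.72,.11,.31)&(abs(P[...,2]-.059)<.005)
    q=P[m]; print(n,"block z",np.median(q[:,2]), "x",np.percentile(q[:,0],[.3,99.7]),"y",np.percentile(q[:,1],[.3,99.7]))
    r=cv2.minAreaRect((q[:,:2]*1000).astype(np.float32)); print(r)
    # front edge: min x per y bin;  near edge: min y per x bin
    b=[(y,np.percentile(q[abs(q[:,1]-y)<.004,0],2)) for y in np.arange(.135,.285,.01) if (abs(q[:,1]-y)<.004).sum()>10]; b=np.array(b); print("front fit",np.polyfit(b[:,0]-.2,b[:,1],1),len(b))
    b=[(x,np.percentile(q[abs(q[:,0]-x)<.004,1],2)) for x in np.arange(.515,.69,.01) if (abs(q[:,0]-x)<.004).sum()>5]; b=np.array(b); print("near fit",np.polyfit(b[:,0]-.6,b[:,1],1),len(b))
    # plaque
    m=reg(P,.5,.7,.13,.2)&(hsv[...,1]>100)&(hsv[...,0]<15)&(P[...,2]>.05)&(P[...,2]<.064); 
    k,l,s,c=cv2.connectedComponentsWithStats(m.astype(np.uint8)); i=1+np.argmax(s[1:,4]); m=l==i
    q=P[m]; print("plaque",m.sum(),np.median(q[:,2]),cv2.minAreaRect((q[:,:2]*1000).astype(np.float32)))
    cs,_=cv2.findContours(m.astype(np.uint8),cv2.RETR_EXTERNAL,cv2.CHAIN_APPROX_NONE)
    if n=="W":
        pl=onplane("wrist",max(cs,key=len)[:,0],.058,o); print(" ray",cv2.minAreaRect((pl[:,:2]*1000).astype(np.float32)))
    # glue cap top
    m=reg(P,.44,.51,.12,.2)&(P[...,2]>.085)&(P[...,2]<.102); q=P[m]; print("glue",m.sum(),np.median(q[:,2]),cv2.minEnclosingCircle((q[:,:2]*1000).astype(np.float32)))
    if n=="S":
        m=reg(P,.42,.52,.2,.31)&(P[...,2]>.074)&(P[...,2]<.09); q=P[m]; print("stamp",np.median(q[:,2]),cv2.minAreaRect((q[:,:2]*1000).astype(np.float32)))
    # rest board: plane fit
    m=reg(P,.45,.62,-.03,.09)&(P[...,2]>.045)&(P[...,2]<.12); q=P[m]
    A=None; rng=np.random.default_rng(0); best=0
    for _ in range(400):
        s=q[rng.integers(len(q),size=3)]; nn=np.cross(s[1]-s[0],s[2]-s[0]); L=np.linalg.norm(nn)
        if L<1e-6: continue
        nn/=L; nn*=np.sign(nn[2]); e=abs((q-s[0])@nn)<.0015
        if e.sum()>best: best=e.sum(); A=e
    u=q[A]; c0=u.mean(0); nn=np.linalg.svd(u-c0)[2][2]; nn*=np.sign(nn[2])
    print("board",best,len(q),"n",nn,"tilt",np.degrees(np.arccos(nn[2])),"yaw up",np.degrees(np.arctan2(-nn[1],-nn[0])),"c",c0)
    ex=np.array([-nn[0],-nn[1],0]); ex/=np.linalg.norm(ex); ex=ex-nn*(ex@nn); ex/=np.linalg.norm(ex); ey=np.cross(nn,ex)
    ab=np.c_[(u-c0)@ex,(u-c0)@ey]*1000; r=cv2.minAreaRect(ab.astype(np.float32)); print(r); print([ (c0+ex*a/1000+ey*b/1000).round(4) for a,b in cv2.boxPoints(r)])
    np.save(f"pics/board_{n}.npy",u)
E
```

```text
W block z 0.05866193958052107 x [0.48343059 0.69683217] y [0.1316442  0.19140391]
((600.1581420898438, 160.23280334472656), (61.4013671875, 239.7689971923828), 88.69339752197266)
front fit [-0.04179169  0.50631082] 7
near fit [-0.00085042  0.13226976] 18
plaque 5109 0.058391720777178024 ((587.8253173828125, 165.1119384765625), (134.50350952148438, 46.941314697265625), 0.07597830146551132)
 ray ((587.675048828125, 163.81539916992188), (134.67431640625, 44.729488372802734), 0.36674559116363525)
glue 702 0.09388215669974165 ((474.7613830566406, 161.71597290039062), 13.810903549194336)
board 2239 2607 n [-0.32838997 -0.09564014  0.93968771] tilt 20.000822623798978 yaw up 16.237647571884434 c [0.54013071 0.00958487 0.07269093]
((-5.669883728027344, -0.6298065185546875), (122.65003967285156, 34.40644073486328), 0.9916660785675049)
[array([0.4751, 0.0068, 0.0497]), array([ 0.4852, -0.0261,  0.0499]), array([0.5953, 0.0082, 0.0918]), array([0.5851, 0.0411, 0.0916])]
S block z 0.06032269303773208 x [0.50543575 0.71541703] y [0.12869716 0.28108472]
((599.869873046875, 205.59381103515625), (239
[... 160 characters left out ...]
5 ((587.186279296875, 160.57449340820312), (45.254905700683594, 132.56280517578125), 88.98800659179688)
glue 175 0.09500823018057059 ((475.7228088378906, 159.14817810058594), 13.578015327453613)
stamp 0.08170477832701539 ((467.0455017089844, 246.2552490234375), (33.85113525390625, 49.59613037109375), 76.0650634765625)
board 1161 1723 n [-0.32172108 -0.10491968  0.9410034 ] tilt 19.779246559703296 yaw up 18.06218376288951 c [0.53632653 0.00481511 0.07165206]
((-2.27276611328125, 0.5883979797363281), (34.924949645996094, 126.35449981689453), 89.50423431396484)
[array([ 0.4827, -0.0298,  0.0495]), array([0.5961, 0.006 , 0.0922]), array([0.5855, 0.0393, 0.0923]), array([0.4721, 0.0034, 0.0496])]
```

Request:
{"method": "move_arm", "body": {"increments": "0.6 -15 12 0 0 0 0.1; 0.6 -25 20 0 0 0 0.18; 0.6 -30 22 0 0 0 0.18; 0.6 -30 25 0 0 0 0.18; 0.6 -30 25 0 0 0 0.18; 0.6 -30 25 0 0 0 0.18; 0.6 -25 20 0 0 0 0.18; 0.6 -14 11 0 0 0 0.18", "newtons": 30}}

```text
t: 1.15
eef_pos: [0.4745, 0.1612, 0.2312]
tool_rot: [-0.0, 0.101, 0.995, -0.0]
contact_force: [0.5, -0.1, -0.4]
gripper_width: 0.599
```

Request:
{"method": "move_arm", "body": {"increments": "0.6 0 0 -10 0 0 0.1; 0.6 0 0 -15 0 0 0.1; 0.6 0 0 -15 0 0 0; 0.6 0 0 -10 0 0 0; 0.6 0 0 0 0 0 0; 0.6 0 0 0 0 0 0; 0.6 0 0 0 0 0 0; 0.6 0 0 0 0 0 0"}}

```text
t: 2.15
eef_pos: [0.4762, 0.1601, 0.1817]
tool_rot: [0.0, 0.005, 1.0, 0.0]
contact_force: [-0.3, -0.9, -0.5]
gripper_width: 0.597
```

```bash
python3 - <<'E'
from h import *
o=bot.get_obs(); print(o["eef_pos"],o["tool_rot"],o["q"].round(2))
p,d=vision.read_camera("wrist"); cv2.imwrite("pics/w1.png",p[:,:,::-1]); np.save("pics/w1.npy",d)
P=cloud("wrist",d,o)
hsv=cv2.cvtColor(p,cv2.COLOR_RGB2HSV)
m=(P[...,0]>.44)&(P[...,0]<.51)&(P[...,1]>.12)&(P[...,1]<.2)&(P[...,2]>.088)&(P[...,2]<.1); q=P[m]; print("glue",m.sum(),np.median(q[:,2]),cv2.minEnclosingCircle((q[:,:2]*1000).astype(np.float32)))
m=(P[...,0]>.49)&(P[...,0]<.72)&(P[...,1]>.11)&(P[...,1]<.31)&(abs(P[...,2]-.059)<.004); q=P[m]
for y in (.135,.145,.19,.2,.22,.28): 
    s=q[abs(q[:,1]-y)<.003]; 
    if len(s)>5: print(y,len(s),np.percentile(s[:,0],[1,99]))
for x in (.52,.55,.6,.65):
    s=q[abs(q[:,0]-x)<.003]
    if len(s)>5: print(x,np.percentile(s[:,1],[1,99]))
E
```

```text
[0.47624047 0.16010177 0.18168394] [3.54701784e-04 5.45543623e-03 9.99985051e-01 1.05673965e-04] [-0.15  0.28 -0.35  1.99  0.12  0.89  1.  ]
glue 639 0.09419088428915515 ((473.4751892089844, 162.32586669921875), 13.028921127319336)
0.135 572 [0.50400603 0.64860656]
0.145 432 [0.52803894 0.64323076]
0.19 522 [0.50386676 0.64760045]
0.2 586 [0.50380146 0.6478264 ]
0.22 286 [0.50344477 0.65798068]
0.28 430 [0.5033086  0.69241074]
0.52 [0.13290567 0.28216236]
0.55 [0.13342391 0.28087385]
0.6 [0.13418606 0.21762893]
0.65 [0.1330887 0.2227044]
```

View pics/w1.png

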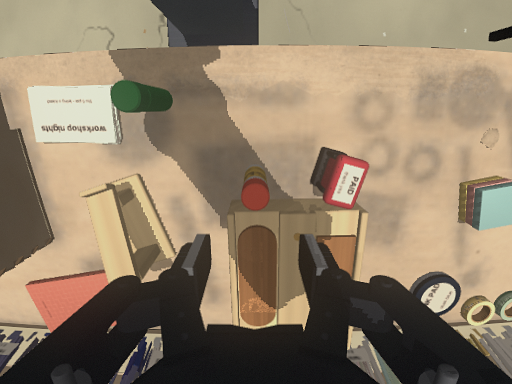

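Request:
{"method": "move_arm", "body": {"increments": "0.6 -2 1 -15 0 0 0; 0.6 0 0 -30 0 0 0; 0.6 0 0 -35 0 0 0; 0.6 0 0 -30 0 0 0; 0.6 0 0 -20 0 0 0; 0.6 0 0 -6 0 0 0; 0.2 0 0 0 0 0 0; 0.2 0 0 0 0 0 0", "newtons": 30}}

```text
t: 3.2
eef_pos: [0.4745, 0.1613, 0.046]
tool_rot: [0.001, 0.005, 1.0, 0.0]
contact_force: [0.6, 0.3, 0.7]
gripper_width: 0.294
```

Request:
{"method": "move_arm", "body": {"increments": "0.2 0 0 0 0 0 0; 0.2 0 0 0 0 0 0; 0.2 0 0 5 0 0 0; 0.2 0 0 20 0 0 0; 0.2 -5 0 30 0 0 0; 0.2 -20 10 30 0 0 0; 0.2 -25 25 20 0 0 0; 0.2 -15 35 0 0 0 0"}}

```text
t: 4.2
eef_pos: [0.4091, 0.2314, 0.1523]
tool_rot: [0.002, 0.006, 1.0, 0.0]
contact_force: [0.5, 0.5, -1.2]
gripper_width: 0.291
```

Request:
{"method": "move_arm", "body": {"increments": "0.2 -3 30 0 0 0 0; 0.2 -4 30 0 0 0 0; 0.2 -2 28 -10 0 0 0; 0.2 0 11 -25 0 0 0; 0.2 0 0 -30 0 0 0; 0.2 0 0 -25 0 0 0; 0.2 0 0 -10 0 0 0; 0.2 0 0 -3 0 0 0"}}

```text
t: 5.2
eef_pos: [0.4, 0.33, 0.0473]
tool_rot: [-0.0, 0.005, 1.0, -0.0]
contact_force: [0.7, -0.1, 0.2]
gripper_width: 0.295
```

Request:
{"method": "move_arm", "body": {"increments": "0.2 0 0 -1.3 0 0 0; 0.2 0 0 0 0 0 0; 0.6 0 0 0 0 0 0; 0.6 0 0 0 0 0 0; 0.6 0 0 10 0 0 0; 0.6 0 0 25 0 0 0; 0.6 0 0 40 0 0 0; 0.6 0 0 45 0 0 0"}}

```text
t: 6.2
eef_pos: [0.3996, 0.3298, 0.1675]
tool_rot: [-0.0, 0.005, 1.0, -0.0]
contact_force: [0.6, 0.1, 1.1]
gripper_width: 0.6
```

Request:
{"method": "move_arm", "body": {"increments": "0 15 -12 0 0 0 0; 0 30 -24 0 0 0 0; 0 35 -28 0 0 0 0; 0 40 -30 0 0 0 0; 0 40 -30 -10 0 0 0; 0 32 -25 -25 0 0 0; 0 18 -13 -25 0 0 0; 0 5 -4.5 -15 0 0 0"}}

```text
t: 7.2
eef_pos: [0.6155, 0.1619, 0.0901]
tool_rot: [-0.0, 0.007, 1.0, -0.0]
contact_force: [-0.8, 0.6, -0.5]
gripper_width: -0.006
```

Request:
{"method": "move_arm", "body": {"increments": "0 0 0 -8 0 0 0; 0 0 0 -8 0 0 0; 0 0 0 -5 0 0 0; 0 0 0 -4 0 0 0; 0 0 0 -3 0 0 0; 0 0 0 -2 0 0 0; 0 0 0 0 0 0 0; 0 0 0 0 0 0 0"}}

```text
t: 8.2
eef_pos: [0.6151, 0.1635, 0.0611]
tool_rot: [0.0, 0.005, 1.0, 0.0]
contact_force: [0.5, 0.2, -0.1]
gripper_width: -0.003
```

Request:
{"method": "move_arm", "body": {"increments": "0 0 0 -1 0 0 0; 0 0 0 -1 0 0 0; 0 0 0 -1 0 0 0; 0 0 0 -0.5 0 0 0; 0 0 0 0 0 0 0; 0 0 0 0 0 0 0; 0 0 0 0 0 0 0; 0 0 0 0 0 0 0"}}

```text
t: 9.2
eef_pos: [0.6153, 0.1636, 0.0582]
tool_rot: [0.0, 0.005, 1.0, 0.0]
contact_force: [-1.8, 0.1, 5.3]
gripper_width: -0.004
```

Request:
{"method": "move_arm", "body": {"increments": "0 0 0 -0.4 0 0 0; 0 -2 0 0 0 0 0; 0 -5 0 0 0 0 0; 0 -6 0 0 0 0 0; 0 -6 0 0 0 0 0; 0 -6 0 0 0 0 0; 0 -5 0 0 0 0 0; 0 0 0 0 0 0 0"}}

```text
t: 10.2
eef_pos: [0.5856, 0.164, 0.0581]
tool_rot: [0.001, 0.005, 1.0, 0.0]
contact_force: [-1.3, 0.4, 8.0]
gripper_width: -0.0
```

```bash
python3 - <<'E'
from h import *
print(bot.get_obs()["contact_force"])
p,d=vision.read_camera("scene"); P=cloud("scene",d); cv2.imwrite("pics/s2.png",cv2.resize(p[150:350,180:380,::-1],None,fx=3,fy=3))
hsv=cv2.cvtColor(p,cv2.COLOR_RGB2HSV)
m=(P[...,0]>.4)&(P[...,0]<.7)&(P[...,1]>.13)&(P[...,1]<.2)&(hsv[...,1]>100)&(hsv[...,0]<15)&(P[...,2]>.05)&(P[...,2]<.064)
q=P[m]; print(np.percentile(q[:,0],[.5,99.5]))
E
```

```text
[-1.33285828  0.38333442  8.02837977]
[0.49199006 0.6241165 ]
```

View pics/s2.png

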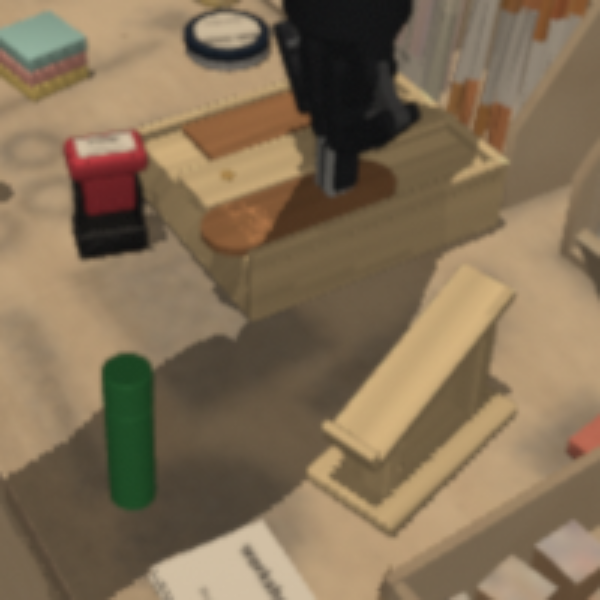

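The plaque follows the finger (its front end is now just past the edge, at about (225,235) in the crop). I'll carry on.

Request:
{"method": "move_arm", "body": {"increments": "0 -3 0 0 0 0 0; 0 -6 0 0 0 0 0; 0 -8 0 0 0 0 0; 0 -8 0 0 0 0 0; 0 -8 0 0 0 0 0; 0 -6 0 0 0 0 0; 0 -2 0 0 0 0 0; 0 0 0 0 0 0 0"}}

```text
t: 11.25
eef_pos: [0.5449, 0.1641, 0.0581]
tool_rot: [0.001, 0.005, 1.0, 0.0]
contact_force: [0.1, -0.1, 8.2]
gripper_width: 0.001
```

Request:
{"method": "move_arm", "body": {"increments": "0 0 0 3 0 0 0; 0 0 0 10 0 0 0; 0 -5 0 25 0 0 0; 0.5 -10 0 35 0 0 0; 0.8 -15 0 30 0 0 0; 0.8 -16 0 15 0 0 0; 0.8 -20 0 0 0 0 0; 0.8 -10 0 0 0 0 0"}}

```text
t: 12.25
eef_pos: [0.4669, 0.1634, 0.1755]
tool_rot: [-0.0, 0.005, 1.0, -0.0]
contact_force: [0.4, 0.2, 0.6]
gripper_width: 0.805
```

```bash
python3 - <<'E'
from h import *
o=bot.get_obs(); print(o["eef_pos"],o["tool_rot"],o["joint_vel"].round(3))
p,d=vision.read_camera("wrist"); cv2.imwrite("pics/w3.png",p[:,:,::-1]); np.save("pics/w3.npy",d)
P=cloud("wrist",d,o); hsv=cv2.cvtColor(p,cv2.COLOR_RGB2HSV)
m=(P[...,0]>.4)&(P[...,0]<.7)&(P[...,1]>.13)&(P[...,1]<.2)&(hsv[...,1]>90)&(hsv[...,0]<15)&(P[...,2]>.05)&(P[...,2]<.064)
q=P[m]; print(m.sum(),np.median(q[:,2]),np.percentile(q[:,0],[.5,99.5]))
for x in np.arange(.45,.52,.01):
    s=q[abs(q[:,0]-x)<.002]
    if len(s)>5: print(x.round(3),np.percentile(s[:,1],[1,50,99]).round(4))
m=(P[...,0]>.45)&(P[...,0]<.6)&(abs(P[...,1]-.205)<.006)&(abs(P[...,2]-.059)<.004); print("front",np.percentile(P[m][:,0],1))
E
```

```text
[0.46694621 0.16341039 0.17547809] [-2.23608621e-05  5.14867617e-03  9.99986735e-01 -1.40938813e-04] [-0.014 -0.099 -0.027  0.148 -0.03  -0.058 -0.044]
4353 0.05836540323274919 [0.44988409 0.581072  ]
0.45 [0.1539 0.1639 0.1741]
0.46 [0.1457 0.1647 0.1833]
0.47 [0.1433 0.1641 0.186 ]
0.48 [0.143  0.1635 0.1855]
0.49 [0.1427 0.1634 0.1852]
0.5 [0.1434 0.1638 0.1853]
0.51 [0.143  0.1642 0.1854]
0.52 [0.1437 0.1641 0.1851]
front 0.5033300371796745
```

View pics/w3.png

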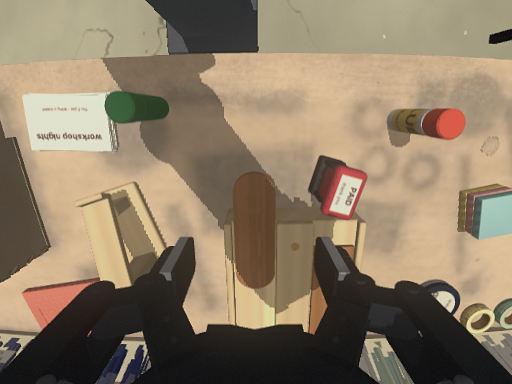

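Request:
{"method": "move_arm", "body": {"increments": "0.65 8 0.8 -10 0 0 0; 0.65 12 0 -25 0 0 0; 0.65 0.5 0 -32 0 0 0; 0.65 0 0 -32 0 0 0; 0.65 0 0 -25 0 0 0; 0.65 0 0 -13 0 0 0; 0.65 0 0 -4.5 0 0 0; 0.65 0 0 0 0 0 0"}}

```text
t: 13.3
eef_pos: [0.489, 0.1644, 0.0337]
tool_rot: [0.0, 0.005, 1.0, 0.0]
contact_force: [-0.1, 0.5, -0.5]
gripper_width: 0.651
```

Request:
{"method": "move_arm", "body": {"increments": "0.4 0 0 0 0 0 0; 0.4 0 0 0 0 0 0; 0.4 0 0 0 0 0 0; 0.4 0 0 0 0 0 0; 0.4 0 0 0 0 0 0; 0.4 0 0 4 0 0 0; 0.4 0 0 8 0 0 0; 0.4 0 0 12 0 0 0", "newtons": 50}}

```text
t: 14.3
eef_pos: [0.4882, 0.1643, 0.058]
tool_rot: [-0.0, 0.005, 1.0, -0.0]
contact_force: [0.4, -0.5, -0.6]
gripper_width: 0.503
```

Request:
{"method": "move_arm", "body": {"increments": "0.4 0 0 15 0 0 0; 0.4 0 0 25 0 0 0; 0.4 0 0 25 0 0 0; 0.4 0 -5 20 0 0 0; 0.4 0 -15 10 0 0 0; 0.4 0 -15 0 0 0 0; 0.4 0 -5 0 0 0 0; 0.4 0 0 0 0 0 0"}}

```text
t: 15.3
eef_pos: [0.4882, 0.1239, 0.1522]
tool_rot: [-0.0, 0.006, 1.0, -0.0]
contact_force: [-0.9, 0.4, -0.5]
gripper_width: 0.497
```

```bash
cat > rest.py <<'E'
from h import *
def board(P,R=None):
    m=(P[...,0]>.45)&(P[...,0]<.62)&(P[...,1]>-.04)&(P[...,1]<.1)&(P[...,2]>.045)&(P[...,2]<.1); q=P[m]
    rng=np.random.default_rng(0); best=0; A=None
    for _ in range(400):
        s=q[rng.integers(len(q),size=3)]; nn=np.cross(s[1]-s[0],s[2]-s[0]); L=np.linalg.norm(nn)
        if L<1e-6: continue
        nn/=L; nn*=np.sign(nn[2])
        if abs(np.degrees(np.arccos(nn[2]))-20)>4: continue
        e=abs((q-s[0])@nn)<.0015
        if e.sum()>best: best=e.sum(); A=e
    u=q[A]; c0=u.mean(0); nn=np.linalg.svd(u-c0)[2][2]; nn*=np.sign(nn[2])
    ex=np.array([-nn[0],-nn[1],0]); ex/=np.linalg.norm(ex); ex=ex-nn*(ex@nn); ex/=np.linalg.norm(ex); ey=np.cross(nn,ex)
    a=(u-c0)@ex; b=(u-c0)@ey
    # side edges
    E=[]
    for s in np.arange(-.04,.045,.008):
        k=abs(a-s)<.004
        if k.sum()>15: E.append((s,*np.percentile(b[k],[2,98])))
    E=np.array(E); mid=np.polyfit(E[:,0],(E[:,1]+E[:,2])/2,1)
    print("n",best,"tilt",np.degrees(np.arccos(nn[2])),"yaw by normal",np.degrees(np.arctan2(-nn[1],-nn[0])),"yaw by edges",np.degrees(np.arctan2(-nn[1],-nn[0])+mid[0]),"width",np.median(E[:,2]-E[:,1])*1000)
    pm=c0+ey*mid[1]
    print("midline pt",pm, "a range",np.percentile(a,[.5,2,50,98,99.5])*1000, "upper end",(pm+(ex+mid[0]*ey)*np.percentile(a,99.5)), "lower",pm+(ex+mid[0]*ey)*np.percentile(a,1))
E
python3 - <<'E'
from rest import *
o=bot.get_obs(); T=wpose(o); print(o["eef_pos"],o["tool_rot"],o["gripper_width"])
p,d=vision.read_camera("wrist"); cv2.imwrite("pics/w4.png",p[:,:,::-1]); P=cloud("wrist",d,o)
hsv=cv2.cvtColor(p,cv2.COLOR_RGB2HSV)
Q=(P-T[:3,3])@T[:3,:3]
m=(hsv[...,1]>90)&(hsv[...,0]<15)&(abs(Q[...,2]+.025)<.02)&(abs(Q[...,1])<.03)&(abs(Q[...,0])<.13)
q=Q[m]; print(m.sum()); c=q.mean(0); k=np.polyfit(q[:,0],q[:,2],1); r=cv2.minAreaRect((q[:,:2]*1000).astype(np.float32))
print("plaque top in tool: z fit",k,"deg",np.degrees(np.arctan(k[0])),"x range",np.percentile(q[:,0],[.3,99.7]),r)
for x in np.arange(-.08,.04,.01):
    s=q[abs(q[:,0]-x)<.003]
    if len(s)>5: print(x.round(3),np.percentile(s[:,1],[2,98]).round(4),np.median(s[:,2]).round(4))
print("rest now");board(P)
# earlier
for f,pos,rot in (("w1",[0.47624047,0.16010177,0.18168394],[3.5e-4,5.4554e-3,.99998505,1e-4]),("w3",[0.46694621,0.16341039,0.17547809],[0,5.1487e-3,.999987,-1.4e-4]),("wrist0",[6.74396817e-01,-1.5e-05,2.30322026e-01],[-6.10395695e-04,7.07092779e-01,7.07120172e-01,-7.01672752e-04])):
    print(f); board(cloud("wrist",np.load(f"pics/{f}.npy"),dict(eef_pos=pos,tool_rot=rot)))
E
```

```text
[0.48818731 0.12385368 0.15219276] [-4.55989751e-04  5.81730480e-03  9.99982971e-01 -9.46566819e-05] 0.49726215600788126
10473
plaque top in tool: z fit [ 0.0021463  -0.02376471] deg 0.12297389725501548 x range [-0.03714854  0.03984944] ((0.6339836120605469, 1.6806449890136719), (79.37840270996094, 44.09608459472656), 0.8528820276260376)
-0.04 [-0.0053  0.0074] -0.0234
-0.03 [-0.0194  0.022 ] -0.0237
-0.02 [-0.0196  0.0223] -0.0237
-0.01 [-0.0192  0.0226] -0.0238
-0.0 [-0.0191  0.0229] -0.0237
0.01 [-0.0192  0.0231] -0.0238
0.02 [-0.019   0.0225] -0.0238
0.03 [-0.0161  0.0194] -0.0238
rest now
n 2854 tilt 20.08866637084765 yaw by normal 16.982665740113244 yaw by edges 17.418972390375213 width 32.15048069866405
midline pt [0.51972481 0.0035697  0.06502044] a range [-4.29212148e+01 -4.15093901e+01 -3.03236215e-02  4.25420322e+01
  4.82974836e+01] upper end [0.56299859 0.01717007 0.08160937] lower [ 0.48169909 -0.00838126  0.05044335]
w1
n 2447 tilt 20.007521699449043 yaw by normal 16.267137785753025 yaw by edges 17.466856053197617 width 32.570583544112175
midline pt [0.52386937 0.00509547 0.06656757] a range [-47.73830277 -46.07401583   0.05073694  45.47595941  47.47838693] upper end [0.56641782 0.01854663 0.08281199] lower [ 0.48168904 -0.00823932  0.05046369]
w3
n 2401 tilt 20.057857953981273 yaw by normal 17.12199480707977 yaw by edges 17.273604034506985 width 32.64985886320121
midline pt [0.52178134 0.0041468  0.06578221] a range [-45.47526974 -44.15385741  -0.09881716  46.83534899  49.23482175] upper end [0.56594182 0.01788722 0.08266822] lower [ 0.48135589 -0.00843147  0.05032439]
wrist0
n 2239 tilt 19.91767051207129 yaw by normal 16.06242900714146 yaw by edges 16.848604081119188 width 32.29264670610157
midline pt [0.54277578 0.00880852 0.07270681] a range [-65.714739   -64.47910051   2.89142215  53.94183329  54.88877463] upper end [0.59215826 0.02381071 0.09140574] lower [ 0.48403344 -0.00903716  0.05046372]
```

View pics/w4.png

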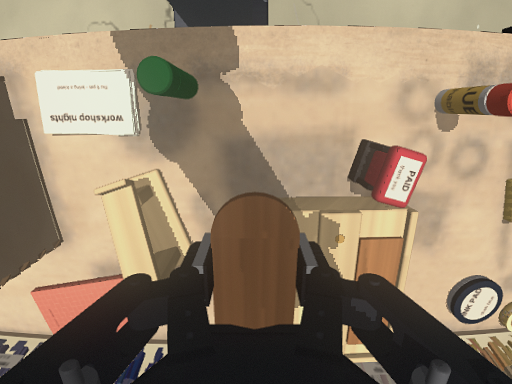

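```bash
python3 - <<'E'
from h import *
p=cv2.imread("pics/w4.png"); o=dict(eef_pos=[0,0,0],tool_rot=[1,0,0,0])
hsv=cv2.cvtColor(p,cv2.COLOR_BGR2HSV)
for r in (215,225,232,250,270,290): print(r,[(c,*hsv[r,c]) for c in list(range(206,220))[::2]],[(c,*hsv[r,c]) for c in list(range(290,304))[::2]])
for r in (215,225,232,250,270,290):
    s=(hsv[r,:,1]>90)&(hsv[r,:,0]<15)
    k=255
    a=k
    while s[a-1]: a-=1
    b=k
    while s[b+1]: b+=1
    e=onplane("wrist",[[a-.5,r],[b+.5,r]],-.0238,o); print(r,a,b,(e*1000).round(1).tolist())
e=onplane("wrist",[[255,193],[255,194]],-.0238,o);print("tip",e)
cv2.imwrite("pics/w4b.png",cv2.resize(p[180:330,180:330],None,fx=4,fy=4,interpolation=cv2.INTER_NEAREST))
E
```

```text
215 [(206, np.uint8(16), np.uint8(71), np.uint8(191)), (208, np.uint8(16), np.uint8(73), np.uint8(192)), (210, np.uint8(16), np.uint8(72), np.uint8(192)), (212, np.uint8(16), np.uint8(71), np.uint8(191)), (214, np.uint8(16), np.uint8(71), np.uint8(173)), (216, np.uint8(14), np.uint8(116), np.uint8(88)), (218, np.uint8(13), np.uint8(128), np.uint8(112))] [(290, np.uint8(14), np.uint8(129), np.uint8(101)), (292, np.uint8(14), np.uint8(133), np.uint8(100)), (294, np.uint8(18), np.uint8(97), np.uint8(121)), (296, np.uint8(18), np.uint8(92), np.uint8(155)), (298, np.uint8(19), np.uint8(92), np.uint8(152)), (300, np.uint8(18), np.uint8(91), np.uint8(152)), (302, np.uint8(18), np.uint8(90), np.uint8(161))]
225 [(206, np.uint8(17), np.uint8(75), np.uint8(187)), (208, np.uint8(16), np.uint8(74), np.uint8(186)), (210, np.uint8(17), np.uint8(72), np.uint8(183)), (212, np.uint8(14), np.uint8(115), np.uint8(124)), (214, np.uint8(13), np.uint8(126), np.uint8(109)), (216, np.uint8(14), np.uint8(127), np.uint8(110)), (218, np.uint8(13), np.uint8(126), np.uint8(111))] [(290, np.uint8(13), np.uint8(12
[... 2871 characters left out ...]
3), np.uint8(141), np.uint8(98)), (294, np.uint8(12), np.uint8(137), np.uint8(99)), (296, np.uint8(15), np.uint8(106), np.uint8(99)), (298, np.uint8(10), np.uint8(79), np.uint8(29)), (300, np.uint8(12), np.uint8(82), np.uint8(31)), (302, np.uint8(9), np.uint8(46), np.uint8(39))]
215 216 293 [[29.9, -16.9, -23.8], [29.9, 20.3, -23.8]]
225 212 297 [[24.7, -19.1, -23.8], [24.7, 22.5, -23.8]]
232 211 298 [[21.0, -19.8, -23.8], [21.0, 23.1, -23.8]]
250 212 297 [[11.1, -19.8, -23.8], [11.1, 23.2, -23.8]]
270 213 296 [[-0.5, -19.9, -23.8], [-0.5, 23.3, -23.8]]
290 213 295 [[-12.8, -20.5, -23.8], [-12.8, 23.4, -23.8]]
tip [[ 0.04094493  0.00190099 -0.0238    ]
 [ 0.04045814  0.00190137 -0.0238    ]]
```

View pics/w4b.png

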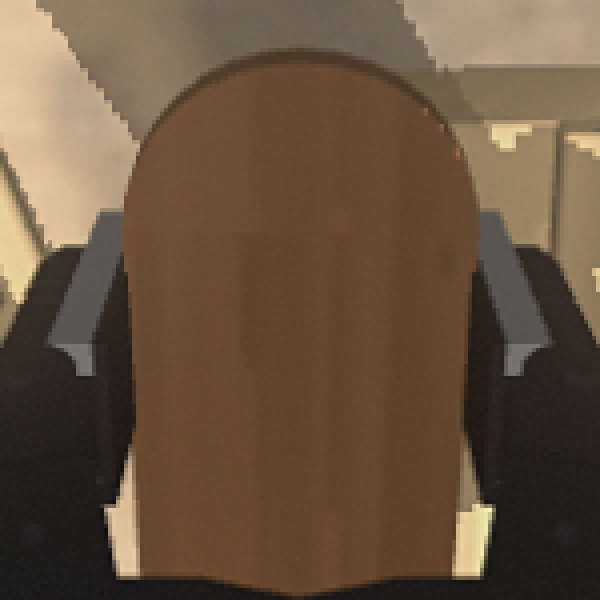

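```bash
python3 - <<'E'
from h import *
c=vision.calibration("wrist"); print({k:np.round(v,4).tolist() for k,v in c.items()})
print(rays(c,[[211.5,250],[297.5,250],[254.4,193.9]]))
print(proj("scene",[[.5,0,0]]),{k:np.round(v,4).tolist() for k,v in vision.calibration("scene").items()})
E
```

```text
{'fx': 268.7932, 'fy': 268.7932, 'cx': 254.3552, 'cy': 193.9348, 'k1': -0.06, 'hand_eye': [[0.0001, -0.9538, -0.3005, 0.078], [1.0, -0.0001, 0.0004, 0.0015], [-0.0004, -0.3005, 0.9538, -0.143], [0.0, 0.0, 0.0, 1.0]]}
[[-1.60103069e-01  2.09454673e-01  1.00000000e+00]
 [ 1.61188613e-01  2.09459097e-01  1.00000000e+00]
 [ 1.66780003e-04 -1.29347964e-04  1.00000000e+00]]
[[301.1585843 309.9103025]] {'fx': 459.5933, 'fy': 459.5933, 'cx': 257.1514, 'cy': 197.9954, 'k1': -0.0123, 'R': [[0.8655, -0.5008, 0.0085], [-0.2884, -0.5122, -0.809], [0.4095, 0.6978, -0.5877]], 't': [-0.3608, 0.3272, 0.5461]}
```

```bash
for i in 1 2 3; do python3 - <<'E'
from station import vision
import numpy as np
print([np.round(vision.calibration("wrist")["hand_eye"][:3,3]*1000,2).tolist() for _ in range(3)])
E
done; python3 -c "
from station import bot; print(bot.get_obs()['q'])"
```

```text
[[78.03, 1.55, -142.95], [78.03, 1.55, -142.95], [78.03, 1.55, -142.95]]
[[78.03, 1.55, -142.95], [78.03, 1.55, -142.95], [78.03, 1.55, -142.95]]
[[78.03, 1.55, -142.95], [78.03, 1.55, -142.95], [78.03, 1.55, -142.95]]
[-0.06890295  0.32008075 -0.36106639  2.01575971  0.15039815  0.83145371
  1.04508696]
```

Request:
{"method": "move_arm", "body": {"increments": "0.4 2 -10 0 0 0 0.08; 0.4 3 -20 0 0 0 0.12; 0.4 3 -25 0 0 0 0.114; 0.4 3 -25 0 0.0246 -0.079 0; 0.4 3 -22 0 0.0346 -0.1111 0; 0.4 2.5 -15 -15 0.0346 -0.1111 0; 0.4 1 -7 -20 0.01 -0.032 0; 0.4 0 -2.6 -12.8 0 0 0"}}

```text
t: 16.35
eef_pos: [0.5049, -0.0025, 0.1035]
tool_rot: [0.171, -0.148, 0.974, 0.026]
contact_force: [0.5, 0.1, 0.1]
gripper_width: 0.501
```

```bash
sed -i 's|^    if name=="wrist":|    if name=="wrist":\n        c["hand_eye"]=np.array(c["hand_eye"]); print("he",c["hand_eye"][:3,3]); c["hand_eye"][1,3]=0|' h.py; cat > tgt.py <<'E'
from h import *
yaw=np.radians(17.3);a=np.radians(20)
O=np.array([.4810,-.0104,.050])
ex=np.array([np.cos(a)*np.cos(yaw),np.cos(a)*np.sin(yaw),np.sin(a)]);n=np.array([-np.sin(a)*np.cos(yaw),-np.sin(a)*np.sin(yaw),np.cos(a)]);ey=np.cross(n,ex)
B=np.c_[ex,ey,n]
E
python3 - <<'E'
from tgt import *; from rest import board
o=bot.get_obs(); T=wpose(o); print(o["eef_pos"],o["contact_force"])
Rt=np.c_[-ex,ey,-n]; e=Rt@T[:3,:3].T; print("rotvec still needed",Ro.from_matrix(e).as_rotvec().round(4))
print("TCP in board",B.T@(T[:3,3]-O)*1000)
p,d=vision.read_camera("wrist"); cv2.imwrite("pics/w5.png",p[:,:,::-1]); np.save("pics/w5.npy",d); P=cloud("wrist",d,o)
board(P)
p,d=vision.read_camera("scene"); cv2.imwrite("pics/s5.png",cv2.resize(p[150:350,180:380,::-1],None,fx=3,fy=3))
E
```

```text
[ 0.50490227 -0.00253734  0.1035413 ] [0.48878945 0.13917647 0.08324517]
rotvec still needed [ 0.0003 -0.0023 -0.0007]
TCP in board [41.95403422  0.39902541 41.70744246]
he [ 0.07730509  0.00192631 -0.14324404]
n 1340 tilt 19.835515277629703 yaw by normal 17.382003020976896 yaw by edges 15.795778792970948 width 32.434712419249166
midline pt [ 0.49141367 -0.00757479  0.05396308] a range [-17.03365747 -16.84119339   0.10686892  11.36866467  12.87307843] upper end [ 0.50307648 -0.00429735  0.05833119] lower [ 0.47602189 -0.01190012  0.04819836]
```

View pics/w5.png

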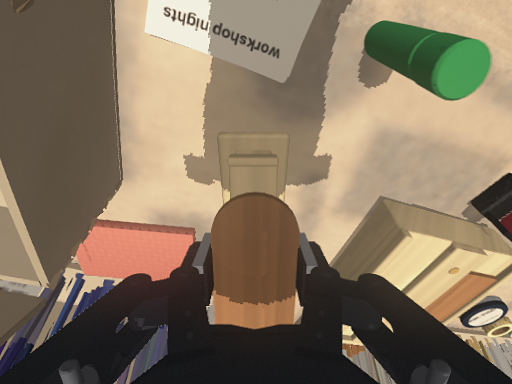

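View pics/s5.png

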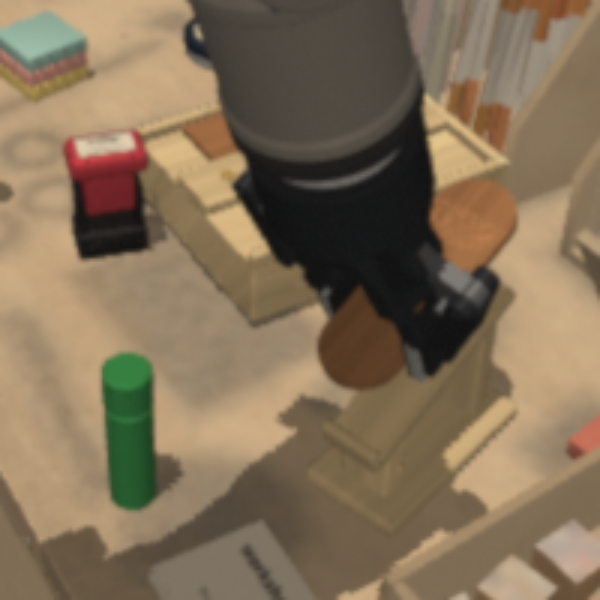

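```bash
python3 - <<'E'
from tgt import *
p=cv2.imread("pics/w5.png"); cv2.imwrite("pics/w5b.png",cv2.resize(p[120:220,200:310],None,fx=6,fy=6,interpolation=cv2.INTER_NEAREST))
o=bot.get_obs(); P=cloud("wrist",np.load("pics/w5.npy"),o)
Q=(P-O)@B*1000
for r in range(140,196,3): print(r,Q[r,254].round(1))
g=cv2.cvtColor(p,cv2.COLOR_BGR2GRAY)
for r in (160,175,182): print(r,g[r,220:236],g[r,270:292])
_,R,t=cam("wrist",o); print("cam in board",(t-O)@B*1000)
E
```

```text
he [ 0.07730315  0.00192695 -0.14324435]
140 [-11.    0.7 -37.4]
143 [ -8.4   0.7 -39.1]
146 [ -5.8   0.7 -39.8]
149 [ -3.3   0.7 -40.2]
152 [ -1.2   0.7 -37.3]
155 [-4.6  0.7 -0.8]
158 [-3.9  0.7  7.8]
161 [-2.   0.7  8.5]
164 [-0.   0.7  8.5]
167 [ 3.9  0.7 -1. ]
170 [ 6.1  0.7 -1. ]
173 [8.  0.7 0.2]
176 [10.5  0.7 -1.2]
179 [12.7  0.7 -1.4]
182 [14.4  0.7  0.6]
185 [16.7  0.7  0.4]
188 [18.7  0.8  1.1]
191 [21.2  0.8  0.2]
194 [ 3.6  0.7 63.9]
160 [117 127 130 131 132 133 133 116 136 142 142 142 142 142 142 143] [140 140 140 140 140 139 140 127 117 135 135 134 135 135 134 130 123 116
 130 130 129 128]
175 [121 116 124 131 131 131 132 134 133 118 134 136 137 141 140 142] [141 141 138 139 140 139 129 121 133 134 132 134 133 135 127 123 116 131
 130 131 129 129]
182 [193 107 120 129 131 130 133 132 132 114 128 137 138 140 141 141] [142 141 140 140 140 140 128 127 134 133 132 134 134 132 124 119 128 130
 130 129 127 127]
he [ 0.07730315  0.00192695 -0.14324435]
cam in board [-34.19604391   0.63340021 184.87715409]
```

View pics/w5b.png

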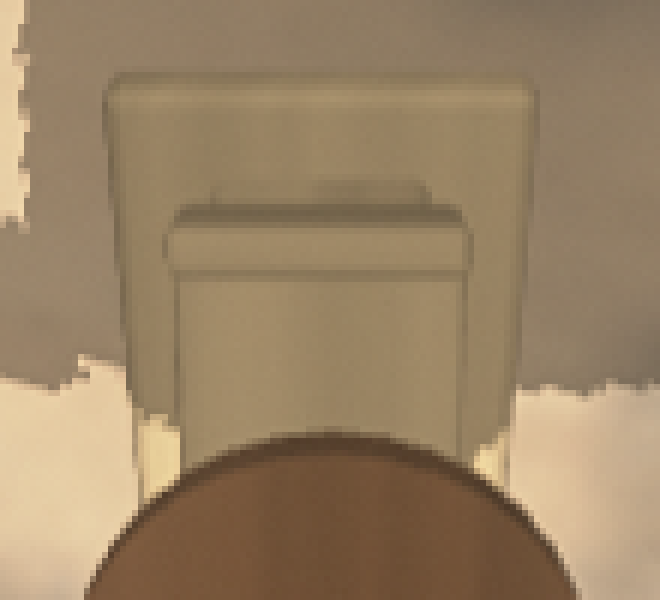

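Request:
{"method": "move_arm", "body": {"increments": "0.4 2.1 -0.4 0.7 0 0 0; 0.4 3 0.9 -8.6 0 0 0; 0.4 4.5 1.4 -13 0 0 0; 0.4 4.5 1.4 -13 0 0 0; 0.4 3.6 1.1 -10.3 0 0 0; 0.4 2 0.6 -5.6 0 0 0; 0.4 1 0.4 -3.1 0 0 0; 0.4 0 0 0 0 0 0"}}

```text
t: 17.45
eef_pos: [0.5262, 0.0034, 0.0515]
tool_rot: [0.171, -0.149, 0.974, 0.026]
contact_force: [0.5, 0.1, 0.5]
gripper_width: 0.497
```

```bash
cat > chk.py <<'E'
from tgt import *
import sys
o=bot.get_obs(); T=wpose(o); print(o["t"],o["eef_pos"],o["contact_force"].round(2),o["torque"].round(2))
Rt=np.c_[-ex,ey,-n]; e=Rt@T[:3,:3].T; print("rotvec needed",Ro.from_matrix(e).as_rotvec().round(4))
print("TCP in board",B.T@(T[:3,3]-O)*1000)
k=sys.argv[1]
p,d=vision.read_camera("side"); cv2.imwrite(f"pics/side{k}.png",cv2.resize(p[140:320,200:380,::-1],None,fx=3,fy=3)); 
p,d=vision.read_camera("wrist"); cv2.imwrite(f"pics/w{k}.png",p[:,:,::-1]); np.save(f"pics/w{k}.npy",d)
E
python3 chk.py 6
```

```text
17.45 [0.52616594 0.00337224 0.05150528] [0.53 0.06 0.53] [-0.13  0.4  -0.01]
rotvec needed [ 0.0001 -0.0018 -0.0018]
TCP in board [ 44.88541318  -0.28202313 -14.73506999]
```

View pics/side6.png

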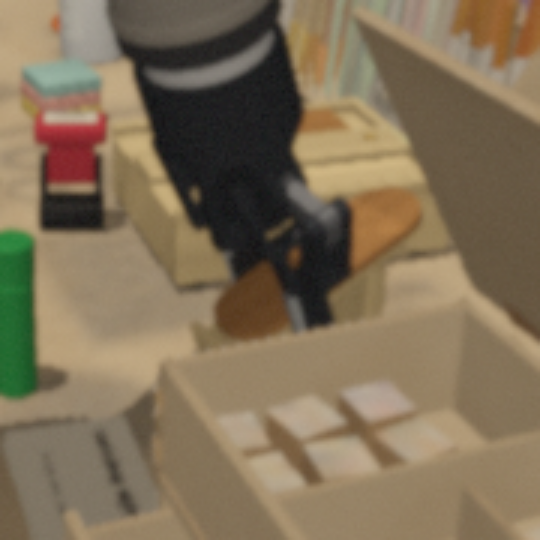

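View pics/w6.png

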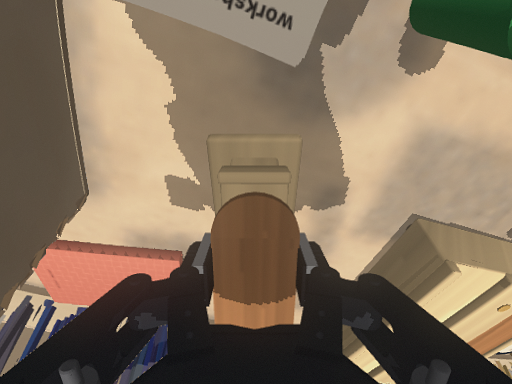

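Request:
{"method": "move_arm", "body": {"increments": "0.4 0.3 0.1 -0.9 0 0 0; 0.4 0 0 0 0 0 0; 0.4 0.3 0.1 -0.9 0 0 0; 0.4 0 0 0 0 0 0; 0.4 0.2 0.1 -0.6 0 0 0; 0.4 0 0 0 0 0 0; 0.4 0 0 0 0 0 0; 0.4 0 0 0 0 0 0"}}

```text
t: 18.55
eef_pos: [0.5271, 0.0032, 0.05]
tool_rot: [0.171, -0.149, 0.974, 0.026]
contact_force: [-0.3, -1.4, -0.4]
gripper_width: 0.506
```

Request:
{"method": "move_arm", "body": {"increments": "0.4 0.2 0.1 -0.5 0 0 0; 0.4 0 0 0 0 0 0; 0.4 0.2 0.1 -0.5 0 0 0; 0.4 0 0 0 0 0 0; 0.4 0 0 0 0 0 0; 0.4 0 0 0 0 0 0; 0.4 0 0 0 0 0 0; 0.4 0 0 0 0 0 0"}}

```text
t: 19.55
eef_pos: [0.5275, 0.0035, 0.049]
tool_rot: [0.171, -0.149, 0.974, 0.026]
contact_force: [-0.2, 0.0, -0.3]
gripper_width: 0.499
```

```bash
python3 chk.py 7; python3 - <<'E'
from tgt import *
o=bot.get_obs(); P=cloud("wrist",np.load("pics/w7.npy"),o); Q=(P-O)@B*1000
for r in range(150,300,8): print(r,Q[r,254].round(1))
E
```

```text
19.55 [0.52753536 0.00345288 0.04904881] [-0.23  0.01 -0.28] [-0.11  0.37 -0.04]
rotvec needed [ 0.0007 -0.0005 -0.0012]
TCP in board [ 45.29641355  -0.61225865 -17.49877752]
he [ 0.07730203  0.00192584 -0.14324912]
150 [ -8.4  -0.9 -37.7]
158 [ -3.4  -0.9 -38.4]
166 [-5.3 -0.8 -4.5]
174 [-4.4 -0.8  8.5]
182 [-0.9 -0.8  9.3]
190 [ 5.7 -0.8 -0.1]
198 [ 7.5 -0.8  6.8]
206 [11.5 -0.8  6.8]
214 [15.8 -0.8  6.1]
222 [20.1 -0.8  5.9]
230 [24.3 -0.8  5.9]
238 [28.6 -0.8  6. ]
246 [33.  -0.8  6.1]
254 [37.4 -0.8  6.3]
262 [42.2 -0.8  6. ]
270 [46.  -0.8  7.4]
278 [50.8 -0.8  7.4]
286 [56.2 -0.8  6.7]
294 [61.6 -0.7  6.3]
```

View pics/w7.png

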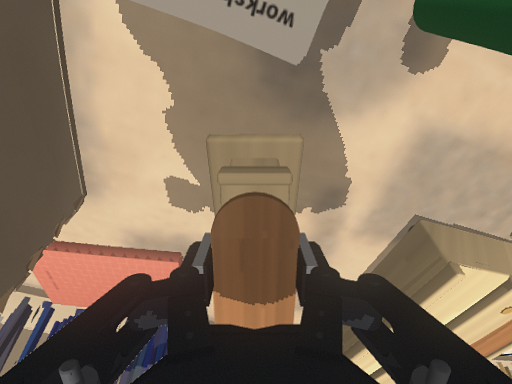

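Request:
{"method": "move_arm", "body": {"increments": "0.4 -0.9 -0.3 -0.3 0 0 0; 0.4 -0.9 -0.3 -0.3 0 0 0; 0.4 -0.9 -0.3 -0.3 0 0 0; 0.4 0.1 0 -0.4 0 0 0; 0.4 0 0 0 0 0 0; 0.4 0.1 0 -0.3 0 0 0; 0.4 0 0 0 0 0 0; 0.4 0 0 0 0 0 0"}}

```text
t: 20.65
eef_pos: [0.5251, 0.0026, 0.0476]
tool_rot: [0.171, -0.149, 0.974, 0.026]
contact_force: [-2.8, -1.8, 5.4]
gripper_width: 0.501
```

Request:
{"method": "move_arm", "body": {"increments": "0.52 0 0 0 0 0 0; 0.55 0 0 0 0 0 0; 0.58 0 0 0 0 0 0; 0.62 0 0 0 0 0 0; 0.66 0 0 0 0 0 0; 0.66 0 0 0 0 0 0; 0.66 0 0 0 0 0 0; 0.66 0 0 0 0 0 0"}}

```text
t: 21.65
eef_pos: [0.5251, 0.0025, 0.0475]
tool_rot: [0.171, -0.149, 0.974, 0.026]
contact_force: [-0.2, -0.2, 0.0]
gripper_width: 0.659
```

```bash
python3 chk.py 8; python3 - <<'E'
from tgt import *
o=bot.get_obs(); P=cloud("wrist",np.load("pics/w8.npy"),o); Q=(P-O)@B*1000
for r in range(150,300,8): print(r,Q[r,254].round(1))
E
```

```text
21.65 [0.52505236 0.00254641 0.04745498] [-0.21 -0.17  0.02] [-0.1   0.33 -0.02]
rotvec needed [ 0.0007 -0.0004 -0.0012]
TCP in board [ 42.27028261  -0.7393378  -18.09347352]
he [ 0.07730204  0.00192584 -0.14324912]
150 [-11.6  -1.  -37.6]
158 [ -6.2  -1.  -40.7]
166 [ -2.3  -1.  -35.2]
174 [-5.5 -1.  -0.3]
182 [-4.  -1.   8.8]
190 [-0.2 -1.   8.8]
198 [ 4.3 -1.   6.6]
206 [ 8.5 -1.   6. ]
214 [12.3 -1.   6.5]
222 [16.9 -0.9  5.4]
230 [20.7 -0.9  6.5]
238 [25.3 -0.9  5.8]
246 [29.6 -0.9  6. ]
254 [33.2 -0.9  7.5]
262 [38.1 -0.9  6.9]
270 [43.3 -0.9  6.2]
278 [48.2 -0.9  6.1]
286 [53.2 -0.9  6. ]
294 [58.2 -0.9  6. ]
```

View pics/w8.png

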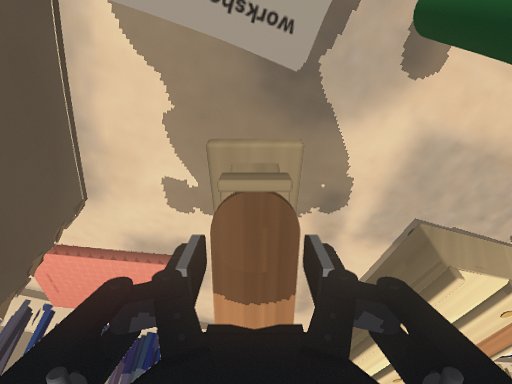

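Request:
{"method": "move_arm", "body": {"increments": "0.7 -1 -0.3 2.8 0 0 0; 0.7 -2.5 -0.8 7.2 0 0 0; 0.7 -5 -1.5 14.1 0 0 0; 0.7 -6.5 -2 18.8 0 0 0; 0.7 -8 -2.5 23.5 0 0 0; 0.7 -10 -3 28 0 0 0; 0.7 -8 -2.5 23 0 0 0; 0.7 -3 -1 9 0 0 0"}}

```text
t: 22.75
eef_pos: [0.481, -0.0115, 0.175]
tool_rot: [0.172, -0.149, 0.974, 0.025]
contact_force: [-0.5, -1.2, 0.4]
gripper_width: 0.705
```

```bash
python3 chk.py 9; python3 - <<'E'
from tgt import *
o=bot.get_obs(); T=wpose(o); p=cv2.imread("pics/w9.png"); P=cloud("wrist",np.load("pics/w9.npy"),o); Q=(P-O)@B*1000
hsv=cv2.cvtColor(p,cv2.COLOR_BGR2HSV)
m=(hsv[...,1]>90)&(hsv[...,0]<16)&(abs(Q[...,2]-6)<4)&(abs(Q[...,1])<35)&(Q[...,0]>-10)&(Q[...,0]<150)
q=Q[m]; print(m.sum(),"z fit",np.polyfit(q[:,0],q[:,2],1),np.polyfit(q[:,1],q[:,2],1),"rect",cv2.minAreaRect(q[:,:2].astype(np.float32)))
for x in range(5,135,15):
    s=q[abs(q[:,0]-x)<3]
    if len(s): print(x,np.percentile(s[:,1],[1,99]).round(1),np.median(s[:,2]).round(1))
p,d=vision.read_camera("scene"); cv2.imwrite("pics/s9.png",cv2.resize(p[150:350,180:380,::-1],None,fx=3,fy=3))
E
```

```text
22.75 [ 0.48099835 -0.01147676  0.17502172] [-0.52 -1.23  0.41] [-0.17  0.34 -0.  ]
rotvec needed [ 0.0018  0.0007 -0.0005]
TCP in board [ 42.45757712  -1.02756089 117.59203995]
he [ 0.07730224  0.00192417 -0.14325362]
4948 z fit [1.72113502e-03 5.34608076e+00] [-3.83763203e-04  5.45645288e+00] rect ((69.31753540039062, -1.0459671020507812), (44.057281494140625, 135.01844787597656), 89.44721221923828)
5 [-15.2  13.7] 5.3
20 [-21.6  20.4] 5.5
35 [-22.5  20.8] 5.3
50 [-21.9  20.1] 5.4
65 [-22.2  20.5] 5.4
80 [-22.5  20. ] 5.4
95 [-22.9  20.3] 5.5
110 [-23.2  19.6] 5.5
125 [-20.3  17.7] 5.6
```

View pics/w9.png

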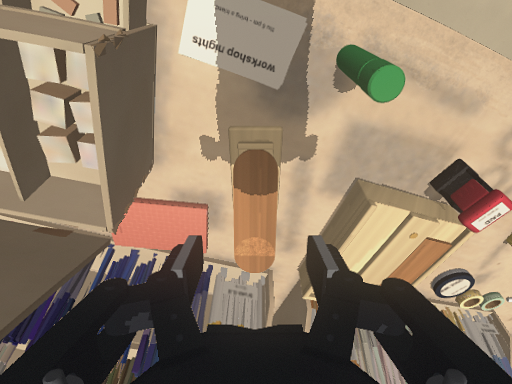

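View pics/s9.png

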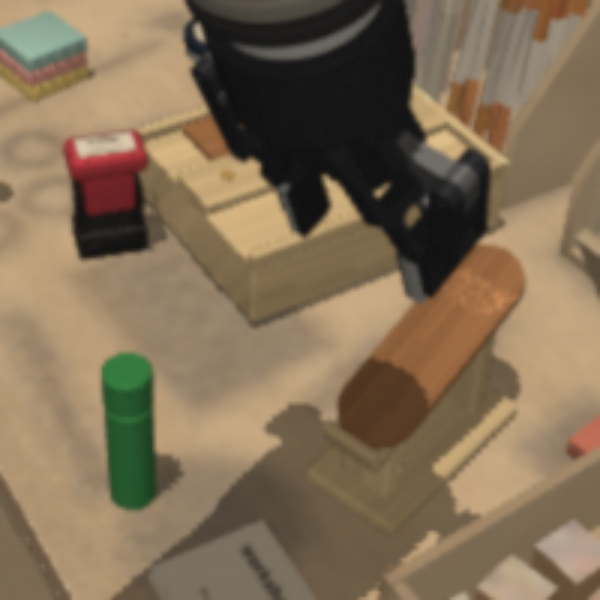

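```bash
python3 - <<'E'
from tgt import *
o=bot.get_obs(); p=cv2.imread("pics/w9.png"); cv2.imwrite("pics/w9b.png",cv2.resize(p[115:275,205:305],None,fx=4,fy=4,interpolation=cv2.INTER_NEAREST).copy()[:600])
g=cv2.cvtColor(p,cv2.COLOR_BGR2GRAY).astype(int)
for r in (136,140,145): print(r,list(enumerate(g[r,224:290],224))[0:12],list(enumerate(g[r,276:290],276)))
for r in (145,147): print(r,g[r,232:280])
q,d=vision.read_camera("scene"); cv2.imwrite("pics/s10.png",q[:,:,::-1])
E
```

```text
136 [(224, np.int64(127)), (225, np.int64(129)), (226, np.int64(126)), (227, np.int64(128)), (228, np.int64(114)), (229, np.int64(112)), (230, np.int64(120)), (231, np.int64(127)), (232, np.int64(126)), (233, np.int64(128)), (234, np.int64(130)), (235, np.int64(129))] [(276, np.int64(129)), (277, np.int64(129)), (278, np.int64(130)), (279, np.int64(130)), (280, np.int64(129)), (281, np.int64(117)), (282, np.int64(112)), (283, np.int64(122)), (284, np.int64(122)), (285, np.int64(122)), (286, np.int64(122)), (287, np.int64(122)), (288, np.int64(121)), (289, np.int64(122))]
140 [(224, np.int64(128)), (225, np.int64(128)), (226, np.int64(128)), (227, np.int64(127)), (228, np.int64(126)), (229, np.int64(105)), (230, np.int64(118)), (231, np.int64(127)), (232, np.int64(126)), (233, np.int64(126)), (234, np.int64(129)), (235, np.int64(131))] [(276, np.int64(129)), (277, np.int64(130)), (278, np.int64(129)), (279, np.int64(130)), (280, np.int64(125)), (281, np.int64(117)), (282, np.int64(109)), (283, np.int64(123)), (284, np.int64(121)), (285, np.int64(120)), (286, np.int64(121)), (287, np.i
[... 333 characters left out ...]
p.int64(129)), (277, np.int64(129)), (278, np.int64(130)), (279, np.int64(129)), (280, np.int64(124)), (281, np.int64(118)), (282, np.int64(119)), (283, np.int64(125)), (284, np.int64(124)), (285, np.int64(123)), (286, np.int64(122)), (287, np.int64(123)), (288, np.int64(123)), (289, np.int64(123))]
145 [127 126 129 130 128 107 131 139 136 137 136 138 138 136 136 136 137 137
 137 137 137 135 137 137 136 136 136 136 136 137 136 136 135 136 135 136
 136 136 136 137 132 124 128 129 129 129 130 129]
147 [126 126 128 130 129 101 129 135 133 134 134 133 134 134 133 135 134 135
 135 134 133 134 135 134 134 135 135 134 133 136 133 135 133 134 135 134
 134 134 135 134 131 120 129 129 130 129 130 130]
```

View pics/w9b.png

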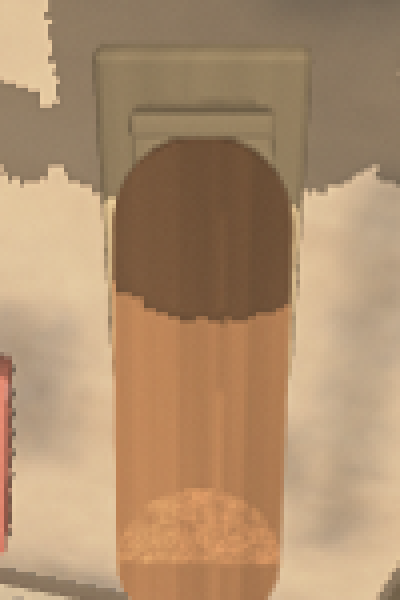

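View pics/s10.png

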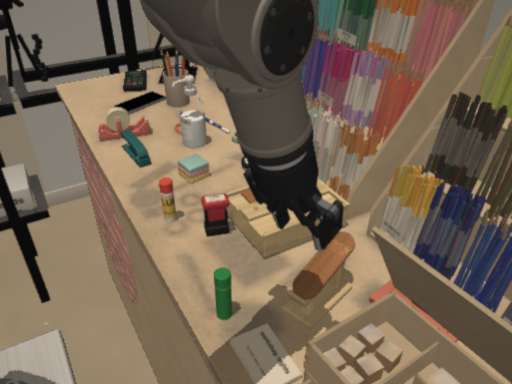

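The scene view shows the plaque on the rest against the lip (about 330,265). The glue stick stands upright at (168,200), and the stamp, notes and square plaque are where they were.

```bash
python3 -c "
from station import bot; print(bot.get_obs()['t'],bot.hand_in())"
```

```text
the job is handed in; nothing more can be done
22.95 None
```

The round plaque is on the sloped rest with its lower end down against the lip. I handed the job in at 22.95 s; no verdict is reported.

**What I did**
- I moved the glue stick from in front of the round plaque's lane to about (0.40, 0.33) and left it standing upright on the counter.
- I slid the plaque about 70 mm with a shut fingertip, at about 8 N by the last reading, until it stuck out about 54 mm.
- I gripped it by its straight sides, tilted it 20° and laid it on the board. I then let go and drew the gripper well clear.

**Last checks**
- **Position:** the plaque's centre measured about 69.3 mm up the slope in my frame. The lip read about 1 mm into that frame, so it lies about 68 mm from the lip, as it should.
- **Centring and lie:** it is centred to within about 1 mm and turned less than about 0.6° from the board axis, and it lies flat on the board.
- **Surroundings:** in the last scene picture the stamp, sticky notes and green look-alike are where they were, and the glue stick is upright. The gripper hid the ink tin and most of the square plaque there. The last wrist picture shows both in place, by eye only.

**Disagreements**
- The wrist camera's calibration changed between readings, by up to about 3 mm sideways. I set that sideways offset to zero because the gripped plaque showed symmetrically between the fingers.
- The scene camera put the rest 3–4 mm from the uncorrected wrist readings. After the correction the board's midline agreed to within about 2 mm.

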